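Put away the spice jars, cutters and spatula

ROBOT

A 6-joint arm with a two-finger parallel gripper is mounted at the origin on the work surface. World frame = base frame: x ahead of the robot, y to its left, z up, the work surface at z = 0. Lengths are in mm, angles in rad, forces in N, time in s.
With the tool pointing down it reaches from about 300 to 775 mm from the base axis. Payload 14.6 kg.
Tool frame: the origin (TCP) lies on the centre line of the jaws, within the pads' length; the fingertips stand 19 mm ahead of it and the grasp point (between the pads) is the TCP (bot.tip_reach is the distance from the TCP to the fingertips, in mm); z points along the fingers, y is the line along which they close (so a half turn about z gives the same grasp; the last joint's range is limited). The gripper opens to 85 mm and grips with 20 to 120 N. Pads are 22 mm wide; open, the fingers measure 114 mm over their backs; the gripper's body (76 mm by 85 mm) begins 54 mm behind the grasp point. The pads swing forward as they close: fully open they stand 13 mm farther back than shut.
Start: joints at [-1.282, 0.3, 1.521, -0, 1.321, -0.067], TCP at [191.58, -515.545, 250.281] pointing down, gripper open.
Joint ranges: [-3.03, 3.03], [-0.79, 2.21], [0.23, 2.52], [-1.04, 4.18], [0, 3.07], [-2.55, 2.55]. Speed limits (rad/s): [2.22, 2.22, 2.57, 3.14, 3.14, 3.14].

INTERFACE

Orientations are given as a unit quaternion [w, x, y, z].
In Python, from rig import bot gives the robot as it stands. Calls block until the motion is done:
- bot.move_to(position, orientation): joint-space move of the TCP to a pose.
- bot.servo_line(position, attitude=None, speed=150, until_force=None): straight line of the TCP; attitude=None keeps the orientation; speed is the mean speed in mm/s. With until_force (N) it stops when the force on the tool has changed by that much, and returns True; else False.
- bot.move_joints(angles): joint-space move.
- bot.move_gripper(opening, grip_force=None): finger opening in mm; grip_force is the grip in N (None keeps the last); returns when the fingers have stopped.
- bot.dwell(seconds).
- bot.ik(position, orientation): joint angles nearest the present ones, or None.
- bot.read_state(): the state.
- bot.read_camera(name): name is "side" or "top" or "wrist"; returns a dict with "image" (480x640x3 uint8, blue, green, red), "depth" (480x640 float32, mm along the optical axis (not along the pixel's ray), 0 where there is no reading), "fovy" (degrees; the focal length in pixels is half the picture's height over the tangent of half this angle, whatever the lens; pixels are square), "cx", "cy" (the principal point, pixels), "eye" and "attitude" of the camera in the world; the wrist camera has in their place "mount" (4x4, takes a point from camera to tool coordinates, whose origin is the TCP and whose axes are the flange's). Camera axes: x right, y down, z forward; pixel columns grow to the right and rows downward; lengths in mm; the calibration is good to about 2 mm. A picture is of the moment at which its call begins: read the wrist's pose just before it.
A pose or a line that the arm cannot do raises bot.MotionError and nothing moves.
- bot.finish_job(): hands the job in; it is judged then, once.
The state is a dict: "clock": time; "joint_positions": joint angles; "qvel": joint speeds; "effort": joint torques, N m; "ee_pos": TCP position; "tool_rot": TCP orientation; "ft_force": force on the tool from outside, world axes, zero at the start; "moment": the same for the moment, N m; "grip_width": finger opening in mm; "grip_force": force on a finger pad.
Only numpy, scipy, OpenCV 4.12 (cv2) and the standard library are available. Lean on these libraries where they do the work, as an engineer would, in place of code of your own. Each camera call takes 0.05 s, during which the arm holds its last target. There are 200 camera calls.

TASK

Clear up the kitchen table: stand both spice jars upright in the white plastic tub, lay both steel ring cutters flat on the bottom of the round cake tin, and lay the wooden spatula flat in the long dark wooden tray. Set each thing down rather than dropping it, and leave the little white ramekin and the little dark wooden salt pot where they are.

Things in the scene. Friction and masses are not known exactly. Their poses are not given: they have to be found in the camera images.
- jar_tall: Tall spice jar, brown glass with dark steel lid, a plain cylinder 40 mm in diameter and 90 mm high, 130 g, standing upright, loose. Origin: centre of its underside, z up. Belongs in the tub.
- jar_short: Short spice jar, brown glass with dark steel lid, a plain cylinder 48 mm in diameter and 65 mm high, 130 g, standing upright, loose. Origin: centre of its underside, z up. Belongs in the tub.
- cutter_large: Large ring cutter of bare steel, an open ring (hollow right through) 60 mm in outer diameter, 53 mm inner, 35 mm high, 60 g, lying flat with its axis upright, loose. Rigid: can be gripped across its outside. Origin: on its axis at the underside, z up. Belongs in the cake tin.
- cutter_small: Small ring cutter of bare steel, an open ring 44 mm in outer diameter, 37 mm inner, 35 mm high, 40 g, lying flat with its axis upright, loose. Rigid. Origin: on its axis at the underside, z up. Belongs in the cake tin.
- spatula: Short pale wooden spatula 175 mm long lying flat, 45 g, loose. Its x axis runs along it from handle to blade: the handle, 16 mm wide and 14 mm thick, runs from x = -90 to +20 mm, the blade, 42 mm wide and 8 mm thick, on to x = +85 mm. Origin: on the underside, on the centre line, near the centre of mass and inside the handle, so the handle may be gripped there across y. z up. Belongs in the tray.
- tub: White plastic food tub, rectangular and open, fixed to the table. Outside 108 mm (its x) by 158 mm (its y) by 35 mm high, walls and floor 4 mm, a rim flange stands out 5 mm all round; inside 100 by 150 mm. Origin: centre of its underside, on the table; inner floor 4 mm above it.
- tin: Round open cake tin of pale metal, fixed to the table. Outside 168 mm in diameter, 30 mm high, wall 3 mm, floor 4 mm thick; inside about 156 mm clear. Origin: centre of its underside, on the table.
- tray: Long open tray of dark wood, fixed to the table. Outside 104 mm (its x) by 214 mm (its y, the long way) by 25 mm high, walls and floor 6 mm; inside 92 by 202 mm. Origin: centre of its underside, on the table; inner floor 6 mm above it.
- ramekin: Bystander, to be left alone: little white ceramic cup 48 mm in diameter at the rim, 32 mm high, standing loose on the table. Origin: centre of its underside.
- salt_pot: Bystander, to be left alone: little turned pot of dark wood with a knob on its lid, 46 mm in diameter, 39 mm high, standing loose on the table. Origin: centre of its underside.
Things that resemble listed ones, but are neither listed nor needed, are in the scene too. Leave any red look-alike of the tub alone. What is shaped like the jar_tall but red or turquoise is not meant.

How it is judged:
By the outcome, as a careful person would: the job done as asked, in the order asked, and still so for the second after the job is handed in, with the robot touching nothing.
It also fails if it takes over 128 s, if anything falls off the work surface, if the arm or the gripper's body presses on something with over 40 N, if the wrist force passes 120 N, or if a joint passes its speed limit or range.

## Working session

There is one attempt and no reset: what is moved stays moved. The work goes in short steps, each a Python script; the robot and the scene stay as the last script left them, time stands still between calls to the robot, and variables do not carry over. Pictures are saved under pics/ and viewed, at most 14 in all, crops included, and the job is handed in when it is done.

```bash
ls; mkdir -p pics; cat > h.py <<'E'
import numpy as np, cv2
from rig import bot
from scipy.spatial.transform import Rotation as R
def rot(q): return R.from_quat([q[1],q[2],q[3],q[0]]).as_matrix()
def pose(c,st=None):
    if 'mount' in c:
        T=np.eye(4); T[:3,:3]=rot(st['tool_rot']); T[:3,3]=st['ee_pos']; return T@np.array(c['mount'])
    T=np.eye(4); a=np.array(c['attitude'],float)
    T[:3,:3]=rot(a) if a.size==4 else a.reshape(3,3); T[:3,3]=c['eye']; return T
def cloud(c,T):
    h,w=c['depth'].shape; f=h/2/np.tan(np.radians(c['fovy'])/2)
    u,v=np.meshgrid(np.arange(w),np.arange(h)); d=c['depth']
    P=np.stack([(u-c['cx'])/f*d,(v-c['cy'])/f*d,d],-1)@T[:3,:3].T+T[:3,3]
    P[d<=0]=np.nan; return P
def ray(c,T,u,v,z):
    f=c['depth'].shape[0]/2/np.tan(np.radians(c['fovy'])/2)
    d=T[:3,:3]@np.array([(u-c['cx'])/f,(v-c['cy'])/f,1]); o=T[:3,3]
    return o+d*(z-o[2])/d[2]
E
python3 - <<'E'
from h import *
import pickle
for n in ('top','side'):
    c=bot.read_camera(n); cv2.imwrite(f'pics/{n}1.png',c['image']); print(n,{k:v for k,v in c.items() if k not in('image','depth')})
    pickle.dump(c,open(n+'.pkl','wb'))
print(bot.read_state())
E
```

```text
pics
top {'fovy': 48.2755377648638, 'cx': 323.85403557683856, 'cy': 231.5457759641969, 'eye': array([ 344.89187332,  -14.8249033 , 1062.46006329]), 'attitude': array([ 0.04841205, -0.70351133,  0.70823588, -0.03361584])}
side {'fovy': 44.50070862582675, 'cx': 322.78166884830773, 'cy': 241.91057253771393, 'eye': array([311.28092274, 958.47999369, 849.04984529]), 'attitude': array([ 0.03359041, -0.07443605,  0.90310661, -0.42157966])}
{'clock': 0.1, 'joint_positions': array([-1.28159232e+00,  3.00454045e-01,  1.52150603e+00, -1.30884409e-05,
        1.32069917e+00, -6.66040009e-02]), 'qvel': array([ 1.26721784e-05, -6.40696652e-04, -1.79212939e-03, -1.82006361e-05,
        4.65014495e-04,  7.68533689e-04]), 'effort': array([ 1.49899490e-03, -5.44369161e+01, -3.62368298e+01, -4.97185806e-05,
        2.98639483e-03, -3.59437774e-05]), 'ee_pos': array([ 191.53135549, -515.37736943,  249.76240792]), 'tool_rot': array([-5.29289446e-04,  9.84216350e-01,  1.76968619e-01, -6.55336053e-05]), 'ft_force': array([-0.24976061, -0.45854818,  0.83872655]), 'moment': array([-0.0499791 , -0.03524079,  0.00164409]), 'grip_force': 0.0, 'grip_width': 85.21851677357017}
```

View pics/top1.png

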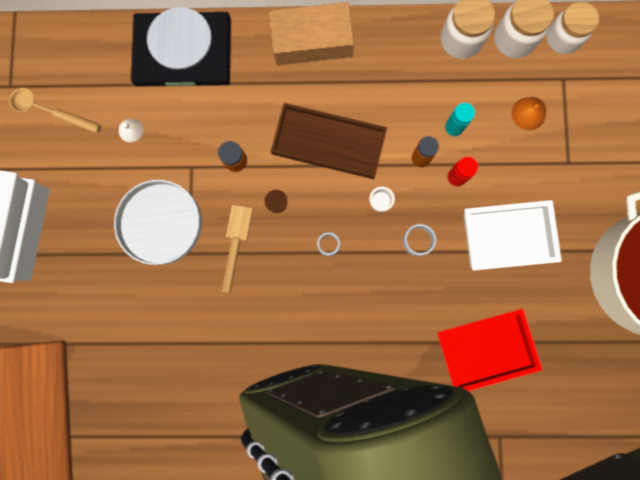

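View pics/side1.png

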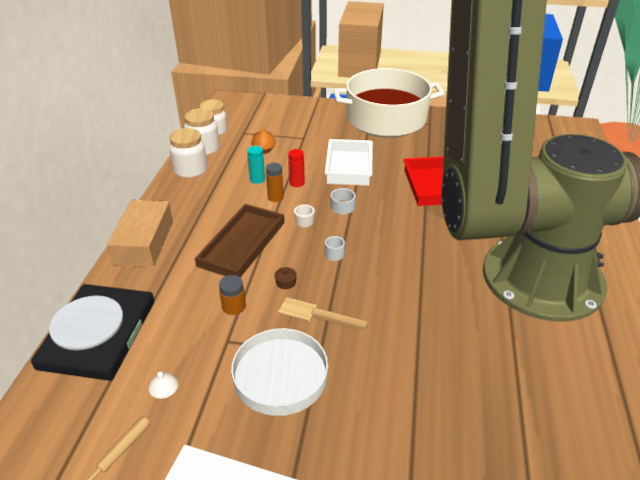

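The top view shows the wanted things: tall jar (426,148), short jar (232,155), large cutter (420,239), small cutter (328,243), spatula (236,245), tub (512,236), tin (157,222), tray (329,141).

Possible mix-ups:
- **Tall jar:** turquoise (460,118) and red (463,170).
- **Tub:** red tub (489,350).
- **Spatula:** wooden spoon (60,110).
- **Tin:** scale plate (179,38).
- **Bystanders:** ramekin (382,199) and salt pot (276,200).

I choose the brown jars, white tub, rimmed tin and flat spatula.

```bash
cat > m.py <<'E'
from h import *
import pickle
px={'tall':(426,148),'short':(232,155),'cl':(420,239),'cs':(328,243),'spat':(236,245),'tub':(512,236),'tin':(157,222),'tray':(329,141),'ram':(382,199),'salt':(276,200),'red':(463,170),'turq':(460,118)}
rad={'tub':105,'tin':100,'tray':130,'spat':115,'cl':40,'tall':38,'short':38}
C={n:pickle.load(open(n+'.pkl','rb')) for n in('top','side')}
W={n:cloud(C[n],pose(C[n])) for n in C}
for n in W:
    z=W[n][...,2]; print(n,'table z median',np.nanmedian(z[np.abs(z)<15]))
for k,(u,v) in px.items():
    p0=ray(C['top'],pose(C['top']),u,v,20)
    for n in W:
        P=W[n].reshape(-1,3); P=P[np.isfinite(P).all(1)]
        d=np.linalg.norm(P[:,:2]-p0[:2],axis=1); Q=P[(d<rad.get(k,34))&(P[:,2]>6)]
        if len(Q)<10: print(k,n,p0,'few'); continue
        zt=np.percentile(Q[:,2],97); t=Q[Q[:,2]>zt-(5 if k!='spat' else 12)]
        (cx,cy),(a,b),ang=cv2.minAreaRect(t[:,:2].astype(np.float32)); c2,r=cv2.minEnclosingCircle(t[:,:2].astype(np.float32))
        print(k,n,'ray',p0[:2].round(),'ztop %.1f n %d rect c (%.1f,%.1f) %.1fx%.1f ang %.1f circ (%.1f,%.1f) r%.1f'%(zt,len(t),cx,cy,a,b,ang,*c2,r), 'mean',t.mean(0).round(1)[:2])
E
python3 m.py
python3 -c "
from h import *
a=cv2.imread('pics/top1.png'); cv2.imwrite('pics/crop1.png',cv2.resize(a[95:285,200:500],None,fx=2.6,fy=2.6,interpolation=2))"
```

```text
top table z median 0.0627763170034541
side table z median 1.2085902492628975
tall top ray [ 632. -197.] ztop 92.6 n 283 rect c (617.1,-188.8) 36.4x35.8 ang 18.5 circ (617.7,-188.9) r19.1 mean [ 617.2 -188.5]
tall side ray [ 632. -197.] ztop 92.7 n 124 rect c (618.2,-191.1) 35.8x37.3 ang 12.7 circ (619.8,-190.6) r20.9 mean [ 618.9 -189.7]
short top ray [622. 190.] ztop 67.7 n 355 rect c (616.1,186.8) 44.0x43.1 ang 0.4 circ (616.6,186.5) r23.2 mean [616.2 187. ]
short side ray [622. 190.] ztop 67.8 n 324 rect c (618.3,184.8) 44.5x46.9 ang 34.8 circ (617.8,184.9) r24.6 mean [617.4 185.9]
cl top ray [ 450. -181.] ztop 37.8 n 146 rect c (448.9,-178.2) 57.6x58.4 ang 88.6 circ (448.6,-177.7) r29.9 mean [ 448.9 -179.4]
cl side ray [ 450. -181.] ztop 37.8 n 114 rect c (450.7,-178.6) 57.3x60.7 ang 7.9 circ (450.9,-178.5) r31.8 mean [ 449.1 -177.9]
cs top ray [444.  -1.] ztop 38.6 n 90 rect c (441.8,-1.0) 41.6x41.4 ang 17.0 circ (442.1,-1.5) r21.7 mean [440.7  -0.7]
cs side ray [444.  -1.] ztop 37.6 n 84 rect c (442.7,-3.4) 41.2x45.6 ang 7.6 circ (443.9,-2.9) r23.7 mean [441.5  -3.1]
spat top r
[... 1343 characters left out ...]
x12.3 ang 37.4 circ (529.1,102.8) r6.8 mean [529.  102.5]
salt side ray [530. 101.] ztop 38.1 n 31 rect c (530.7,99.0) 10.4x15.9 ang 12.9 circ (530.1,98.9) r8.1 mean [530.2 101.5]
red top ray [ 587. -269.] ztop 92.6 n 294 rect c (577.9,-259.4) 36.0x36.0 ang 24.5 circ (577.5,-259.8) r19.0 mean [ 577.7 -259.4]
red side ray [ 587. -269.] ztop 92.5 n 113 rect c (579.6,-261.2) 36.2x39.0 ang 2.8 circ (580.2,-261.0) r20.9 mean [ 579. -260.]
turq top ray [ 693. -267.] ztop 92.1 n 291 rect c (681.3,-257.6) 36.7x36.9 ang 57.5 circ (681.0,-257.9) r19.6 mean [ 681.  -257.7]
turq side ray [ 693. -267.] ztop 92.7 n 114 rect c (682.4,-259.1) 40.6x36.4 ang 75.2 circ (682.6,-258.3) r21.6 mean [ 682.5 -258. ]
```

View pics/crop1.png

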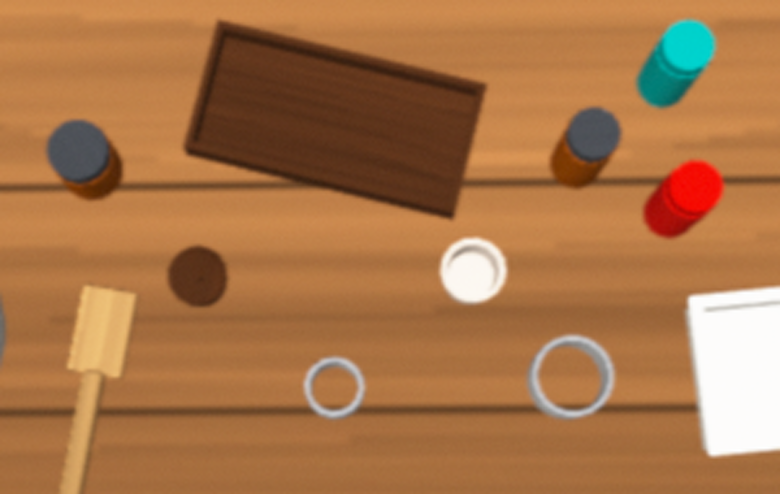

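The crop confirms the choice: brown glass jars with dark lids, with the red and turquoise ones clearly separate. Heights from the two views agree with the text to about 2 mm. Next I measure the spatula and the container floors, then check reach.

```bash
cat >> h.py <<'E'
def down(th):
    s,c=np.sin(th),np.cos(th); q=R.from_matrix(np.array([[-s,c,0],[c,s,0],[0,0,-1.]])).as_quat(); return [q[3],q[0],q[1],q[2]]
def best(p,th):
    """the half turn that keeps the last joint nearer its middle"""
    o=[(abs(j[5]),q) for q in (down(th),down(th+np.pi)) for j in [bot.ik(p,q)] if j is not None]
    return min(o,key=lambda a:a[0])
def st(): 
    s=bot.read_state(); print('t %.1f tcp %s grip %.1f F %.1f ft %s'%(s['clock'],np.round(s['ee_pos'],1),s['grip_width'],s['grip_force'],np.round(s['ft_force'],1))); return s
def pick(x,y,z,th,opening,force,zup=220):
    q=best([x,y,zup],th)[1]
    bot.move_gripper(opening); bot.move_to([x,y,zup],q); bot.servo_line([x,y,z+30],speed=220)
    print('hit',bot.servo_line([x,y,z],speed=60,until_force=8)); bot.move_gripper(0,force); st()
    bot.servo_line([x,y,z+25],speed=60); bot.servo_line([x,y,zup],speed=220); st()
def place(x,y,z,th,opening,zup=220):
    q=best([x,y,zup],th)[1]
    bot.move_to([x,y,zup],q); st(); bot.servo_line([x,y,z+20],speed=220)
    print('touch',bot.servo_line([x,y,z-3],speed=25,until_force=3)); st()
    bot.dwell(.2); bot.move_gripper(opening); bot.dwell(.2); bot.servo_line([x,y,z+40],speed=60); bot.servo_line([x,y,zup],speed=250); st()
E
cat > m2.py <<'E'
from m import *
print('----',bot.tip_reach)
for n in W:
    P=W[n]; I=C[n]['image'].astype(int); x,y,z=P[...,0],P[...,1],P[...,2]
    for k,c in (('tub',(456,-354)),('tin',(489,335)),('tray',(652,-3))):
        f=z[np.hypot(x-c[0],y-c[1])<20]; print(n,k,'floor',np.round(np.nanpercentile(f,[5,50,95]),1))
    hsv=cv2.cvtColor(C[n]['image'],cv2.COLOR_BGR2HSV)
    m=(x>330)&(x<545)&(y>140)&(y<225)&(z>5.5)&(z<22)&(np.hypot(x-489,y-335)>95)&(np.hypot(x-529,y-102)>32)
    lab=cv2.connectedComponentsWithStats(m.astype(np.uint8)); i=1+np.argmax(lab[2][1:,4]); m=lab[1]==i
    Q=P[m][:,:2]; c=Q.mean(0); 
    r=cv2.minAreaRect(Q.astype(np.float32)); print(n,len(Q),c,'z',np.percentile(P[m][:,2],[5,25,50,75,95]).round(1),r)
    H=P[m&(x<c[0]-10)][:,:2] ; l=cv2.fitLine(H.astype(np.float32),cv2.DIST_HUBER,0,.01,.01).ravel(); l*=np.sign(l[0]); d=l[:2]
    s=(Q-l[2:])@d; w=(Q-l[2:])@[-d[1],d[0]]; print('dir deg',np.degrees(np.arctan2(d[1],d[0])),'ends',l[2:]+d*s.min(),l[2:]+d*s.max(),'len',np.ptp(s),'mid+2.5',l[2:]+d*((s.min()+s.max())/2+2.5))
    for a in np.arange(s.min(),s.max(),20): b=w[(s>=a)&(s<a+20)]; print(int(a-s.min()),b.min().round(1),b.max().round(1),end='; ')
    print()
d=np.radians
for nm,p,t in (('tall',[617.7,-189.9,60],5.2),('tubA',[460,-392,65],5.2),('short',[617,186,45],5.2),('tubB',[453,-316,65],5.2),('cl',[450,-178,20],90),('tinL',[456,335,25],90),('cs',[442,-2,20],90),('tinS',[527,335,25],90),('sp',[441,179,20],81),('tray',[652,-4,28],-14.7)):
    for z in (p[2],220): print(nm,z,[None if j is None else j.round(2)[[0,5]] for j in (bot.ik([*p[:2],z],down(d(t))),bot.ik([*p[:2],z],down(d(t)+np.pi)))])
E
python3 m2.py | sed -n '/----/,$p'
```

```text
---- 19.0
top tub floor [1.2 4.1 7.3]
top tin floor [0.5 3.6 6.9]
top tray floor [2.8 6.  9. ]
top 1046 [450.28440442 183.36384873] z [ 6.   7.6  9.8 13.  15.7] ((435.8386535644531, 186.3427734375), (41.83845520019531, 174.39247131347656), 79.72808837890625)
dir deg -10.602759 ends [349.89363083 201.08268435] [521.39470833 168.97858372] len 174.48006500283398 mid+2.5 [438.1014858  184.57063735]
0 -7.7 9.5; 20 -8.4 9.1; 40 -7.2 9.3; 60 -7.1 8.8; 80 -7.1 9.2; 100 -19.1 22.1; 120 -19.4 22.5; 140 -18.9 22.6; 160 -19.2 22.5; 
side tub floor [2.5 6.1 8.1]
side tin floor [2.3 4.8 7.2]
side tray floor [4.4 7.2 9.7]
side 1022 [448.72523087 184.25578373] z [ 6.4  8.4 10.3 13.9 16.5] ((437.46533203125, 185.45619201660156), (46.385841369628906, 175.13702392578125), 78.65345001220703)
dir deg -10.396595 ends [351.85441371 203.58853313] [523.75556002 172.04932641] len 174.77049356156763 mid+2.5 [440.26394236 187.367778  ]
0 -12.6 6.7; 20 -12.2 7.0; 40 -12.0 5.8; 60 -13.0 5.6; 80 -12.2 6.3; 100 -24.9 20.4; 120 -26.1 18.4; 140 -26.3 18.3; 160 -25.2 19.6; 
tall 60 [array([-0.35, -0.45]), None]
tall 2
[... 237 characters left out ...]
.68, -0.77]), array([-0.68,  2.38])]
tubB 220 [array([-0.68, -0.77]), array([-0.68,  2.38])]
cl 20 [array([-0.45, -2.02]), array([-0.45,  1.12])]
cl 220 [array([-0.45, -2.02]), array([-0.45,  1.12])]
tinL 25 [array([ 0.57, -1.  ]), array([0.57, 2.14])]
tinL 220 [array([ 0.57, -1.  ]), array([0.57, 2.14])]
cs 20 [array([-0.09, -1.66]), array([-0.09,  1.48])]
cs 220 [array([-0.09, -1.66]), array([-0.09,  1.48])]
tinS 25 [array([ 0.51, -1.06]), array([0.51, 2.08])]
tinS 220 [array([ 0.51, -1.06]), array([0.51, 2.08])]
sp 20 [array([ 0.31, -1.11]), array([0.31, 2.04])]
sp 220 [array([ 0.31, -1.11]), array([0.31, 2.04])]
tray 28 [array([-0.06,  0.19]), None]
tray 220 [array([-0.06,  0.19]), None]
```

```bash
python3 - <<'E'
from h import *
t=np.radians(5.2)
pick(617.7,-189.9,62,t,62,40)
place(460,-392,66.5,t,58)
c=bot.read_camera('top'); cv2.imwrite('pics/a.png',cv2.resize(c['image'][80:330,380:580],None,fx=2,fy=2))
E
```

```text
hit False
t 4.1 tcp [ 618.  -190.    62.6] grip 39.1 F 40.2 ft [0.3 1.  3.5]
t 5.4 tcp [ 617.2 -189.7  218.2] grip 39.1 F 40.4 ft [ 0.1  0.1 -2.2]
t 6.5 tcp [ 460.7 -391.2  219.6] grip 39.0 F 40.4 ft [ 1.1  0.4 -1. ]
touch True
t 8.0 tcp [ 459.9 -392.    66.5] grip 39.2 F 41.0 ft [-0.7  1.1  6. ]
t 10.1 tcp [ 459.8 -391.9  219.7] grip 58.0 F 0.0 ft [-1.7  0.3 -0.6]
```

View pics/a.png

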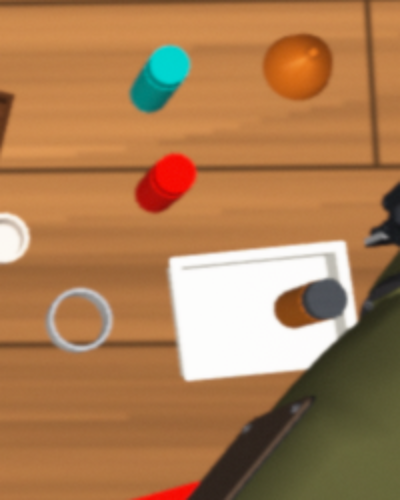

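The tall jar is standing in the tub, with its lid at (325,300) in the crop. Next the short jar, then the large cutter.

```bash
python3 - <<'E'
from h import *
t=np.radians(5.2)
pick(617,186,48,t,70,40)
place(453,-316.5,52.5,t,64)
assert True
t=np.pi/2
pick(449.8,-178.4,24,t,80,30)
E
python3 - <<'E'
from h import *
if bot.read_state()['grip_width']>55: 
    place(456,334.7,28.5,np.pi/2,70)
c=bot.read_camera('top'); cv2.imwrite('pics/b.png',c['image'])
E
```

```text
hit False
t 14.4 tcp [617.4 186.1  48.8] grip 46.1 F 41.5 ft [ 0.3 -0.7  5.7]
t 15.7 tcp [616.5 185.9 218.3] grip 46.3 F 41.3 ft [ 0.2 -0.5 -1.7]
t 17.6 tcp [ 453.5 -315.9  220. ] grip 46.5 F 41.3 ft [ 0.5  0.3 -1.7]
touch True
t 19.2 tcp [ 452.9 -316.4   52.7] grip 46.7 F 41.9 ft [-0.5  0.7  6.4]
t 21.4 tcp [ 452.7 -316.3  219.3] grip 63.8 F 0.0 ft [-0.4  0.1 -0.9]
hit False
t 25.3 tcp [ 450.  -178.5   24.6] grip 59.5 F 31.3 ft [-1.2  0.3  5.1]
t 26.8 tcp [ 449.4 -178.2  218.7] grip 58.9 F 32.4 ft [ 0.1  0.9 -1.2]
t 28.6 tcp [456.3 334.1 219.7] grip 59.4 F 32.4 ft [ 0.4  0.1 -0.2]
touch True
t 30.3 tcp [455.9 334.6  28.7] grip 59.0 F 32.9 ft [-0.3  0.2  5.7]
t 32.5 tcp [455.6 334.4 218.4] grip 69.9 F 0.0 ft [-0.5 -0.2 -1. ]
```

View pics/b.png

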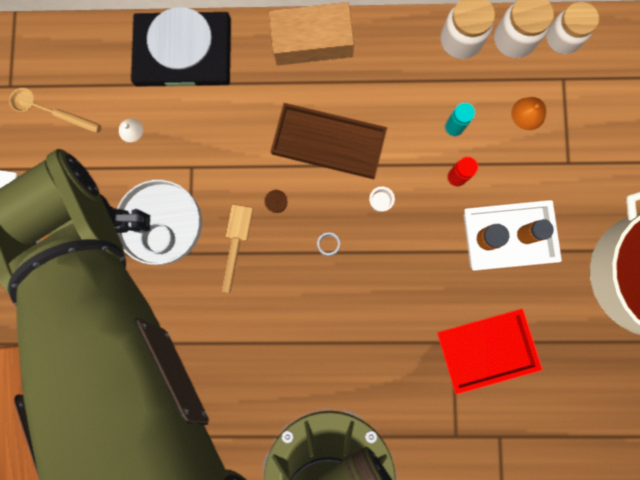

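Both jars stand in the tub at (494,236) and (540,231), and the large cutter lies in the tin at (159,239). Next the small cutter, then the spatula.

```bash
python3 - <<'E'
from h import *
pick(442.3,-2.2,24,np.pi/2,64,30)
if bot.read_state()['grip_width']>40: place(527,334.7,28.5,np.pi/2,54)
else: raise SystemExit('missed')
a=np.radians(-10.4)
pick(439,185.5,22,a+np.pi/2,40,40)
c=bot.read_camera('side'); cv2.imwrite('pics/c.png',c['image'])
E
```

```text
hit False
t 36.8 tcp [442.5  -2.2  24.5] grip 43.5 F 29.8 ft [-0.9 -0.8  5.8]
t 38.3 tcp [441.8  -2.2 218.7] grip 43.6 F 30.6 ft [-0.3  0.2  0. ]
t 40.5 tcp [527.1 334.3 219.9] grip 43.6 F 30.6 ft [-0.3 -0.8  0.7]
touch True
t 42.2 tcp [526.9 334.6  28.5] grip 43.6 F 31.1 ft [-2.  -0.4  6.5]
t 44.4 tcp [526.5 334.4 218.1] grip 53.6 F 0.0 ft [ 0.3  0.6 -1.3]
hit False
t 47.3 tcp [439.3 185.6  22.5] grip 15.0 F 39.8 ft [-1.1 -0.4  6. ]
t 48.8 tcp [438.6 185.3 218.7] grip 14.7 F 39.1 ft [-0.8  0.4 -0.8]
```

View pics/c.png

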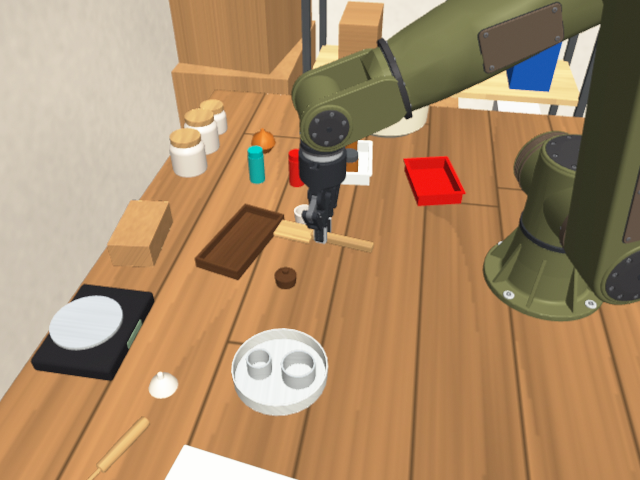

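The small cutter is in the tin at (260,363), and the spatula is held level at (320,235). I'll lay it in the tray with the blade towards -y.

```bash
python3 - <<'E'
from h import *
import pickle
place(651.5,-6,28.5,np.radians(-14.7),34)
bot.move_joints([-1.282,0.3,1.521,0,1.321,-0.067]); bot.dwell(.3); st()
for n in('top','side'):
    c=bot.read_camera(n); pickle.dump(c,open(n+'.pkl','wb')); cv2.imwrite(f'pics/e{n}.png',c['image'])
E
sed -i "s/^px=.*/px={'tall':(540,232),'short':(494,237),'cl':(159,240),'cs':(159,200),'ram':(382,199),'salt':(276,200)}/" m.py; python3 m.py | cut -d' ' -f1-8,11-
```

```text
t 50.0 tcp [651.2  -5.3 219.6] grip 14.9 F 39.1 ft [ 0.5 -0.6 -0.4]
touch True
t 51.7 tcp [651.4  -6.   28.5] grip 14.5 F 40.0 ft [-1.9  0.1  6.4]
t 54.0 tcp [651.   -6.  218.1] grip 34.1 F 0.0 ft [-0.2  0.6 -1. ]
t 56.8 tcp [ 191.6 -515.5  250.2] grip 34.1 F 0.0 ft [-0.4 -0.5 -0. ]
top table z median 0.019362042024340553
side table z median 1.1589916719970006
tall top ray [ 462. -413.] ztop 96.7 rect c (459.8,-392.2) 36.6x32.8 ang 6.4 circ (460.0,-390.8) r18.8 mean [ 459.9 -391.7]
tall side ray [ 462. -413.] ztop 97.0 rect c (462.6,-396.3) 33.8x38.1 ang 6.2 circ (461.6,-395.8) r19.8 mean [ 461.8 -393.6]
short top ray [ 453. -324.] ztop 72.1 rect c (451.7,-314.3) 44.7x44.4 ang 56.3 circ (452.0,-314.7) r23.0 mean [ 451.9 -314.5]
short side ray [ 453. -324.] ztop 72.6 rect c (454.1,-317.9) 49.7x43.4 ang 83.0 circ (452.3,-316.5) r26.1 mean [ 453.4 -315.5]
cl top ray [452. 332.] ztop 41.1 n c (455.4,333.6) 59.9x56.8 ang 89.8 circ (455.5,333.5) r30.5 mean [456.2 334.1]
cl side ray [452. 332.] ztop 40.8 n c (457.2,332.3) 57.2x61.3 ang 10.1 circ (456.6,332.4) r31.3 mean [457.2 333.9]
cs top ray [532. 334.] ztop 40.7 n c (525.6,334.3) 43.6x41.1 ang 44.7 circ (525.8,334.5) r22.3 mean [524.8 335.1]
cs side ray [532. 334.] ztop 40.7 n c (527.2,331.7) 41.8x45.8 ang 14.4 circ (526.3,331.5) r23.3 mean [526.6 332.9]
ram top ray [ 530. -108.] ztop 34.5 rect c (528.9,-106.2) 45.0x45.8 ang 88.2 circ (529.2,-105.7) r24.0 mean [ 529.2 -106.3]
ram side ray [ 530. -108.] ztop 35.2 rect c (531.1,-107.3) 48.0x47.3 ang 78.4 circ (529.6,-107.8) r26.6 mean [ 530.5 -107.6]
salt top ray [530. 101.] ztop 37.5 n c (528.9,103.1) 12.6x12.1 ang 5.9 circ (528.9,102.5) r6.8 mean [529.  102.5]
salt side ray [530. 101.] ztop 38.3 n c (530.4,100.2) 10.4x14.8 ang 12.0 circ (530.1,99.9) r7.6 mean [529.9 101.6]
```

View pics/etop.png

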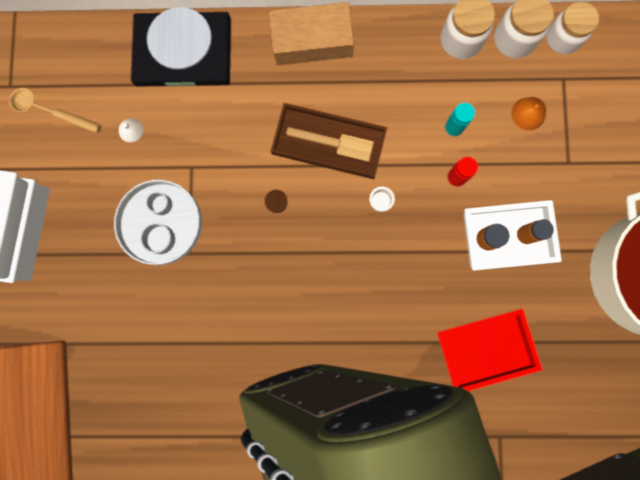

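View pics/eside.png

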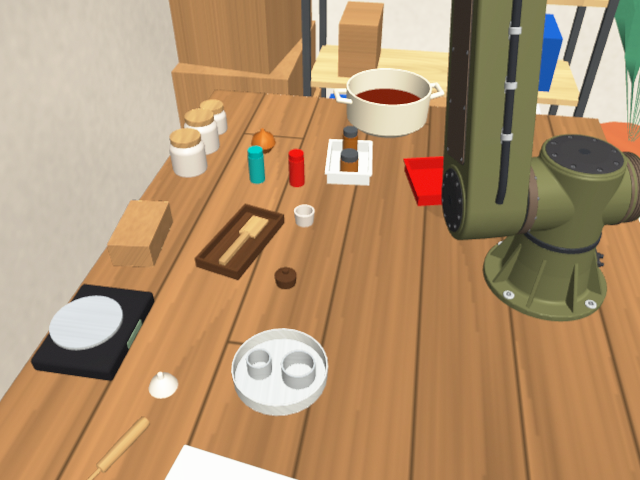

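Both views show everything in place: jars upright in the tub, cutters flat in the tin at (159,203) and (159,239), and the spatula flat in the tray at (329,141). The ramekin and salt pot have not moved.

```bash
python3 -c "
from rig import bot
print(bot.finish_job())"
```

```text
the job is handed in; nothing more can be done
None
```

The job is handed in: both jars stand upright in the white tub, both cutters lie flat in the cake tin, the spatula lies flat in the tray, and the ramekin and salt pot were not moved, all in about 57 s of robot time.

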